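# Tune the kitchen radio and hold its aerial out

### The job

Tune the radio: slide the black tuner grip on its top until its centre line is level with the yellow marker (not the white one). Then take the aerial's cream-coloured grip with its red release button squeezed in and pull the aerial straight up, past its first stop to the second, where it is all the way out. Finish while still holding it up there, the button still squeezed in, since it springs back when let go; leave the tuner on the marker and the other things on the sideboard as they are.

Things in the scene. Friction and masses are not known exactly. Their poses are not given: they have to be found in the camera images.
- radio: Blue-grey portable radio, 100 x 300 x 110 mm (x, y, z), fixed to the sideboard; slotted cream loudspeaker grille on its +x side. Origin: centre of its underside; x towards the grille side, y along its length, z up. On its flat top (110 mm up) stand the tuner (towards +y) and the aerial (at x 0, y -110 mm). Spice rack, toaster and tea box stand well clear at the sides.
- tuner_top (a point): Centre of the top of the tuner's black grip, a block 28 x 20 x 40 mm (x, y, z in the radio's axes) with a white line across its top. It stands on an aluminium track 40 mm wide and 14 mm high on the radio's top; the grip's top lies 164.5 mm above the sideboard. It slides along the radio's y against about 1.5 N of friction and stays where it is left.
- tuner (a joint): Position of the tuner grip along its track, 0 to 0.100 m, growing along the radio's +y; the grip's centre stands at y = this value (x 0) in the radio's frame.
- yellow_mark: Yellow marker tab, 20 x 7 x 6 mm, fixed on the radio's top beside the track on its +x side, x 35 mm in the radio's frame. Origin: centre of its underside; axes parallel to the radio's, so its y is along the track. The tuner is tuned when its centre has the same y as this tab.
- white_mark: White marker tab of the same shape beside the same track: another station, not wanted.
- aerial_grip: Cream block on the aerial's top, 26 x 24 x 40 mm (x, y, z), origin at its centre, axes parallel to the radio's; with the aerial in, its centre is 35 mm above the radio's top (15 mm free under it). A red button stands 6 mm out of its +x face: 32 mm across x over it. A pinch across x (a finger on the button, one on the opposite face) presses it; a pinch across y does not.
- aerial_button (a joint): Travel of the red spring button (16 mm wide, 22 mm high, in the middle of the grip's +x face) into the grip: 0 out, 0.005 m fully in; about 2 N to start it and 6 N to hold it in. While it is out the aerial is locked in; the lock is free above 0.0035 m.
- aerial_upper (a joint): Extension of the aerial's upper, thin section out of the lower one: 0 in, 0.060 m fully out (the first stop). It comes out first, against a spring of 2 to 3 N.
- aerial_lower (a joint): Extension of the aerial's lower, thicker section out of the radio: 0 in, 0.060 m fully out (the second stop). It follows after the first stop, against a spring of 5 to 6 N. With both sections out the grip stands 120 mm higher than with both in. Let go, both spring nearly all the way back.
- sugar_bowl: Loose stainless steel sugar bowl with clipped-on lid and knob, 100 mm across, 100 mm high; origin under its centre. Leave alone.
- milk_jug: Loose glass milk jug, 86 mm across plus a handle on its +y side, 115 mm high; origin under its centre. Leave alone.
- honey_dipper: Loose wooden honey dipper lying along its x, 168 mm long, 27 mm thick; origin on the surface under its middle. Leave alone.
- espresso_cups: Two red espresso cups nested one in the other, loose, moving as one, 64 mm across plus handles on +y, 83 mm high; origin under the centre. Leave alone.

How it is judged:
By the outcome, as a careful person would: the job done as asked, in the order asked, and still so for the second after the job is handed in, while the arm keeps its last pose, push and grip.
It also fails if it takes over 48 s, if anything falls off the work surface, if the arm or the gripper's body presses on something with over 40 N, if the wrist force passes 120 N, or if a joint passes its speed limit or range.

### The arm

A 6-joint arm with a two-finger parallel gripper is mounted at the origin on the work surface. World frame = base frame: x ahead of the robot, y to its left, z up, the work surface at z = 0. Lengths are in m, angles in rad, forces in N, time in s.
With the tool pointing down it reaches from about 0.425 to 0.95 m from the base axis. Payload 3.5 kg.
Tool frame: the origin (TCP) lies at the very end of the fingers, on their centre line; the grasp point (between the pads) lies 19 mm behind it; y points along the fingers, z is the direction in which the jaws open and shut, and the axes are right-handed (so a half turn about y gives the same grasp; the last joint's range is limited). The gripper opens to 85 mm and grips with 20 to 120 N. Pads are 22 mm wide; open, the fingers measure 114 mm over their backs; the gripper's body (76 mm by 85 mm) begins 54 mm behind the grasp point. The pads swing forward as they close: fully open they stand 13 mm farther back than shut.
Start: joints at [-0.15, 0.286, 1.577, -0, 1.279, -0.15], TCP at [0.675, 0, 0.231] pointing down, gripper open.
Joint ranges: [-2.77, 2.77], [-0.9, 2.22], [0.21, 2.48], [-1.53, 4.67], [0.24, 2.81], [-2.84, 2.84]. Speed limits (rad/s): [2.79, 2.79, 3.14, 3.14, 3.14, 3.14].

### API

Orientations are given as a unit quaternion [x, y, z, w].
In Python, from plant import ctrl gives the robot as it stands. The module is installed in compiled form; this text tells all that it offers.
- The arm moves only by the tool jog_arm, never from a script. Its argument "deltas" is a list of rows, each a list of 3 entries, a list of its own where there are three numbers: the turn, a rotation vector about the tool's x, y, z in rad, then the shift along the tool's x, y, z in m, then the opening, from 0 (shut) to 1 (fully open). In form: [[[wx, wy, wz], [dx, dy, dz], gripper], ...]. A call has 1 to 10 rows; each row is the pose to reach, as a shift and turn from the pose measured when the call began, along the tool's axes at that moment; what a row does not reach only later rows make up. A row lasts 1/12 s, in which the tool goes at most 41.7 mm and 7.16 degrees, less where a joint would pass 70% of its speed; a pose out of reach is approached as far as the arm can. A call with a gripper value outside its range is refused whole. The fingers move at their own pace and stop on an object; "force" is the grip in N (left out, the last holds). Time passes only in rows, so rows that repeat a pose let the fingers close. It gives the time, the measured TCP pose, the force and the opening at its end, in the units of the state.
- ctrl.get_state(): the state, without advancing time (a new reading comes with each control period).
- ctrl.read_camera(name): name is "scene" or "side" or "wrist"; returns a dict with "pixels" (400x640x3 uint8, blue, green, red), "range_z" (400x640 float32, m along the optical axis (not along the pixel's ray), 0 where there is no reading), "fx", "fy", "cx", "cy" (pixels), "T" (4x4, takes a point from camera to world coordinates); the wrist camera has in their place "mount" (4x4, takes a point from camera to tool coordinates, whose origin is the TCP and whose axes are the tool frame's). Camera axes: x right, y up, looking along -z (the intrinsics and any distortion apply to the point x, -y, -z); pixel columns grow to the right and rows downward; lengths in m; the calibration is good to about 2 mm. A picture is of the moment at which its call begins: read the wrist's pose just before it.
- ctrl.sign_off(): hands the job in, once; it reports no verdict.
The state is a dict: "time": time; "qpos": joint angles; "dq": joint speeds; "joint_efforts": joint torques, N m; "eef_pos": TCP position; "tcp_rot": TCP orientation; "contact_force": force on the tool from outside, world axes, zero at the start; "wrist_torque": the same for the moment, N m; "opening": opening from 0.0 (shut) to 1.0 (fully open).
Only numpy, scipy, OpenCV 4.12 (cv2) and the standard library are available. Lean on these libraries where they do the work, as an engineer would, in place of code of your own. Each camera call takes 0.05 s, during which the arm holds its last target.

## Working session

There is one attempt and no reset: what is moved stays moved. The work goes in short steps, Python scripts to look and compute and a tool call to move; the robot and the scene stay as the last step left them, time stands still between calls to the robot, and variables do not carry over. Pictures are saved under pics/ and viewed, and the job is handed in when it is done.

Besides the shell and the picture viewer there is one more tool, called after "Emit:" by a JSON object that holds its "api" and its "payload". jog_arm: Moves the arm, as the interface text tells. Its arguments: {"type":"object","properties":{"deltas":{"type":"array","items":{"type":"array"}},"force":{"type":"number"}},"required":["deltas"]}

```bash
mkdir -p pics; python3 - <<'E'
from plant import ctrl
import cv2,numpy as np
s=ctrl.get_state();print(s)
for n in ["scene","side","wrist"]:
    c=ctrl.read_camera(n); cv2.imwrite(f"pics/{n}0.png",c["pixels"]); np.savez(f"{n}0.npz",**c)
    print(n,{k:np.round(c[k],4) for k in c if k not in("pixels","range_z")})
E
```

```text
{'time': 0.0, 'qpos': array([-1.50008615e-01,  2.87151521e-01,  1.57816137e+00, -1.61768273e-05,
        1.27859599e+00, -1.49995424e-01]), 'dq': array([ 1.32478634e-03, -7.32126077e-04,  3.49655969e-04,  3.84961727e-05,
        7.03774954e-05,  9.99165063e-04]), 'joint_efforts': array([-1.79628755e-04, -4.05981302e+01, -2.92628127e+01, -1.54224781e-04,
        5.81841552e-03,  3.74769741e-06]), 'eef_pos': array([6.74350360e-01, 1.18061412e-04, 2.29965069e-01]), 'tcp_rot': array([-0.50048796,  0.50065763, -0.49934595,  0.49950711]), 'contact_force': array([-0.75120384,  0.34626365, -0.76407928]), 'wrist_torque': array([ 0.0263968 ,  0.00836129, -0.02113266]), 'opening': 0.9981826897916167}
scene {'fx': np.float64(422.0986), 'fy': np.float64(422.0986), 'cx': np.float64(316.9063), 'cy': np.float64(200.3439), 'T': array([[-0.7778, -0.534 ,  0.3315,  0.9918],
       [ 0.6285, -0.6537,  0.4215,  0.4873],
       [-0.0084,  0.5362,  0.8441,  1.1024],
       [ 0.    ,  0.    ,  0.    ,  1.    ]])}
side {'fx': np.float64(425.124), 'fy': np.float64(425.124), 'cx': np.float64(323.3465), 'cy': np.float64(207.1033), 'T': array([[ 0.9273,  0.2837, -0.2443,  0.3504],
       [-0.374 ,  0.6706, -0.6406, -0.6938],
       [-0.0179,  0.6854,  0.7279,  0.9112],
       [ 0.    ,  0.    ,  0.    ,  1.    ]])}
wrist {'fx': np.float64(279.7251), 'fy': np.float64(279.7251), 'cx': np.float64(315.2239), 'cy': np.float64(201.4181), 'mount': array([[ 4.000e-04, -9.600e-01, -2.800e-01, -7.140e-02],
       [-3.000e-04,  2.800e-01, -9.600e-01, -1.427e-01],
       [ 1.000e+00,  5.000e-04, -1.000e-04, -1.000e-04],
       [ 0.000e+00,  0.000e+00,  0.000e+00,  1.000e+00]])}
```

View pics/scene0.png

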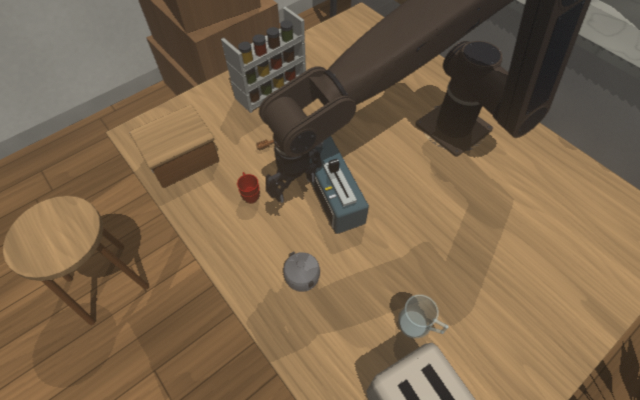

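View pics/side0.png

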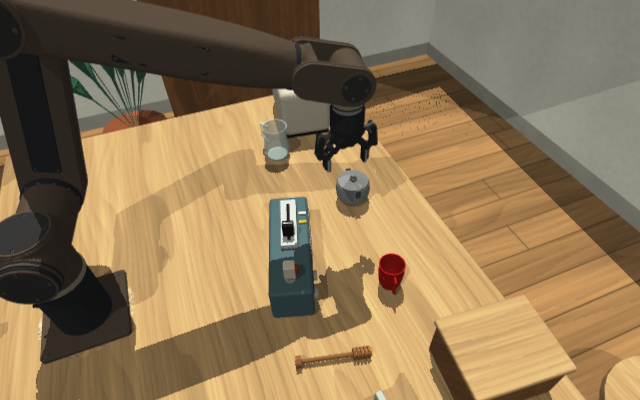

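View pics/wrist0.png

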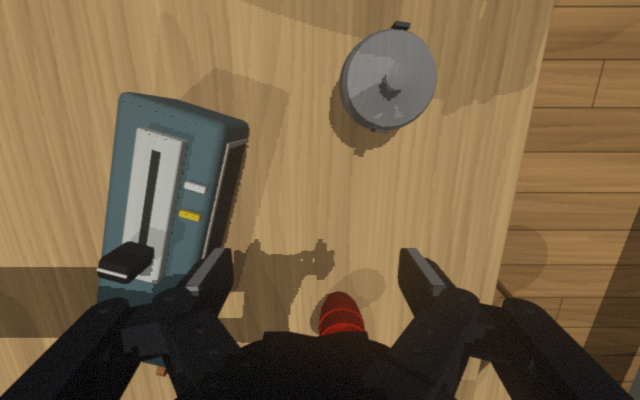

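```bash
cat > h.py <<'E'
import numpy as np,cv2
from scipy.spatial.transform import Rotation as R
def Tw(c,s=None):
    if 'T' in c: return np.array(c['T'])
    T=np.eye(4);T[:3,:3]=R.from_quat(s['tcp_rot']).as_matrix();T[:3,3]=s['eef_pos'];return T@np.array(c['mount'])
def ray(c,T,u,v,z):
    d=T[:3,:3]@np.array([(u-c['cx'])/c['fx'],-(v-c['cy'])/c['fy'],-1]);o=T[:3,3]
    return o+d*(z-o[2])/d[2]
def proj(c,T,p):
    q=np.linalg.inv(T)@np.append(p,1); return c['cx']+c['fx']*q[0]/-q[2], c['cy']-c['fy']*q[1]/-q[2]
def blob(mask):
    n,l,st,ce=cv2.connectedComponentsWithStats(mask.astype(np.uint8)); 
    return [(tuple(np.round(ce[i],1)),tuple(st[i])) for i in range(1,n) if st[i][4]>8]
E
python3 - <<'E'
import numpy as np,cv2
from h import *
c=np.load('side0.npz');cv2.imwrite('pics/side0z.png',cv2.resize(c['pixels'][185:325,255:395],None,fx=4.2,fy=4.2,interpolation=cv2.INTER_NEAREST))
c=np.load('wrist0.npz');cv2.imwrite('pics/wrist0z.png',cv2.resize(c['pixels'][80:330,90:260],None,fx=2.4,fy=2.4,interpolation=cv2.INTER_NEAREST))
q=[-0.50048796,0.50065763,-0.49934595,0.49950711]
print(R.from_quat(q).as_matrix().round(3))
E
```

```text
[[-0.    -0.002  1.   ]
 [-1.     0.    -0.   ]
 [-0.    -1.    -0.002]]
```

View pics/side0z.png

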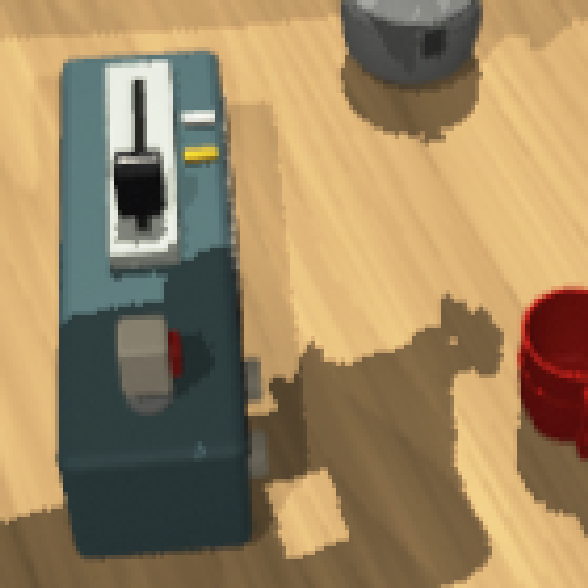

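View pics/wrist0z.png

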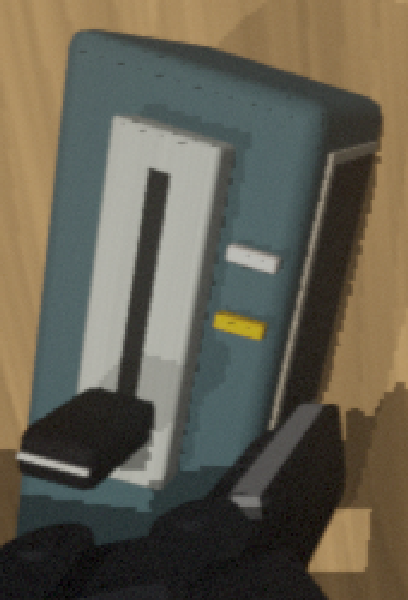

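```bash
python3 - <<'E'
import numpy as np,cv2
from h import *
s={'tcp_rot':[-0.50048796,0.50065763,-0.49934595,0.49950711],'eef_pos':[0.67435,0.000118,0.229965]}
for n,(x0,y0,x1,y1) in {'side':(262,190,318,320),'wrist':(95,85,260,320)}.items():
    c=dict(np.load(n+'0.npz'));T=Tw(c,s)
    hsv=cv2.cvtColor(c['pixels'],cv2.COLOR_BGR2HSV);m=np.zeros((400,640),bool);m[y0:y1,x0:x1]=1
    h,sa,v=[hsv[...,i].astype(int) for i in range(3)]
    for nm,mk,z in [('yellow',(h>20)&(h<34)&(sa>170)&(v>90),.115),('white',(sa<40)&(v>130),.115),('white',(sa<40)&(v>130),.1645),('red',((h<8)|(h>172))&(sa>150),.145),('cream',(sa<60)&(sa>8)&(h<30)&(v>60),.165),('blue',(h>80)&(h<110)&(sa>60),.11)]:
        for ce,st in blob(mk&m): print(n,nm,ce,st,ray(c,T,*ce,z).round(4))
c=np.load('side0.npz')
print(c['pixels'][215:240,283:293].sum(2)//3)
E
```

```text
side yellow (np.float64(302.4), np.float64(221.2)) (np.int32(299), np.int32(220), np.int32(7), np.int32(3), np.int32(17)) [ 0.5514 -0.0176  0.115 ]
side white (np.float64(287.7), np.float64(219.0)) (np.int32(280), np.int32(198), np.int32(17), np.int32(48), np.int32(491)) [0.5198 0.0037 0.115 ]
side white (np.float64(301.5), np.float64(212.0)) (np.int32(298), np.int32(211), np.int32(8), np.int32(3), np.int32(24)) [0.5599 0.0127 0.115 ]
side white (np.float64(286.0), np.float64(222.5)) (np.int32(283), np.int32(222), np.int32(7), np.int32(2), np.int32(14)) [ 0.5121 -0.0057  0.115 ]
side white (np.float64(287.7), np.float64(219.0)) (np.int32(280), np.int32(198), np.int32(17), np.int32(48), np.int32(491)) [ 0.5093 -0.0396  0.1645]
side white (np.float64(301.5), np.float64(212.0)) (np.int32(298), np.int32(211), np.int32(8), np.int32(3), np.int32(24)) [ 0.5469 -0.0312  0.1645]
side white (np.float64(286.0), np.float64(222.5)) (np.int32(283), np.int32(222), np.int32(7), np.int32(2), np.int32(14)) [ 0.5021 -0.0485  0.1645]
side red (np.float64(296.1), np.float64(268.5)) (np.int32(295), np.int
[... 6361 characters left out ...]
22 117  86]
 [ 46  35  34  36  38  38  38  39  36  37]
 [ 34  35  35  37  34  36  36  35  34  26]
 [ 30  29  31  29  27  27  25  26  24  17]
 [ 20  19  19  18  15  15  16  13  14  11]
 [ 15  13  13  14  13  13  13  14  14  11]
 [ 14  13  14  14  14  13  13  14  14  14]
 [ 13  12  14  14  14  14  13  13  13  14]
 [ 15  13  14  12  13  13  13  14  14  13]
 [ 13  14  13  13  15  13  13  14  12  13]
 [ 15  13  14  12  13  14  14  14  15  14]
 [ 14  15  14  14  12  13  13  15  14  14]
 [ 42  13  14  13  13  14  14  15  23  25]
 [ 93  63  66  76  29  16  19  44  84  86]
 [124 110 112 117  53  19  25  65 124 124]
 [126 126 125 118  68  18  24  66 124 125]
 [127 126 125 119  80  48  49  71 124 125]]
```

```bash
python3 - <<'E'
import numpy as np,cv2
from h import *
s={'tcp_rot':[-0.50048796,0.50065763,-0.49934595,0.49950711],'eef_pos':[0.67435,0.000118,0.229965]}
c=dict(np.load('wrist0.npz'));T=Tw(c,s)
hsv=cv2.cvtColor(c['pixels'],cv2.COLOR_BGR2HSV);sa=hsv[...,1].astype(int);v=hsv[...,2].astype(int)
m=((sa<40)&(v>130)).astype(np.uint8)
# right top edge of the track: last bright pixel per row
def fit(c,T,pts,z,n):
    P=np.array([ray(c,T,u,w,z)[:2] for u,w in pts],np.float32)
    vx,vy,x,y=cv2.fitLine(P,cv2.DIST_HUBER,0,.01,.01).ravel()
    if vy<0:vx,vy=-vx,-vy
    print(n,'dir',vx,vy,'yaw deg',np.degrees(np.arctan2(-vx,vy)),'pt',x,y)
pts=[]
for r in range(140,240,3):
    cols=np.flatnonzero(m[r,122:178]);
    if len(cols): pts.append((122+cols.max()+.5,r))
print(pts[:3],pts[-3:])
fit(c,T,pts,.124,'wrist track right')
ptl=[];
for r in range(140,245,3):
    cols=np.flatnonzero(m[r,122:178]); ptl.append((122+cols.min()-.5,r))
fit(c,T,ptl,.124,'wrist track left')
c=dict(np.load('side0.npz'));T=Tw(c)
hsv=cv2.cvtColor(c['pixels'],cv2.COLOR_BGR2HSV);h,sa,v=[hsv[...,i].astype(int) for i in range(3)]
b=(h>80)&(h<115)&(sa>40)
pl=[];pr=[]
for r in range(205,290,3):
    cols=np.flatnonzero(b[r,262:320])
    pl.append((262+cols.min()-.5,r));pr.append((262+cols.max()+.5,r))
print(pl[0],pl[-1],pr[0],pr[-1])
fit(c,T,pl,.11,'side radio left')
fit(c,T,pr,.11,'side radio right')
w=(sa<45)&(v>130)
pl=[];pr=[]
for r in range(202,220,1):
    cols=np.flatnonzero(w[r,276:297]);pl.append((276+cols.min()-.5,r));pr.append((276+cols.max()+.5,r))
fit(c,T,pl,.124,'side track left');fit(c,T,pr,.124,'side track right')
for r in range(258,288): print(r,''.join('%4d'%x for x in v[r,278:302]))
E
```

```text
[(np.float64(177.5), 140), (np.float64(177.5), 143), (np.float64(177.5), 146)] [(np.float64(165.5), 233), (np.float64(164.5), 236), (np.float64(164.5), 239)]
wrist track right dir 0.2863388 0.95812845 yaw deg -16.63889 pt 0.542189 0.005621291
wrist track left dir 0.29839665 0.95444196 yaw deg -17.361326 pt 0.5020783 0.008002339
(np.float64(269.5), 205) (np.float64(268.5), 289) (np.float64(306.5), 205) (np.float64(313.5), 289)
side radio left dir 0.3034624 0.9528434 yaw deg -17.66568 pt 0.45393553 -0.04996004
side radio right dir 0.29093125 0.95674396 yaw deg -16.913713 pt 0.54821354 -0.072245575
side track left dir 0.27892524 0.96031284 yaw deg -16.19607 pt 0.507677 0.032028884
side track right dir 0.33204827 0.9432624 yaw deg -19.393143 pt 0.5468919 0.019867966
258  107 107 102  71 102  62  62  62  63  63  62  63  63  63  63  62  62  62  62  62  62  63  63  63
259   63  63  63  62  62  63  62  63  62  63  63  65  67  69  69  68  63  62  63  63  63  63  63  63
260   63  63  63  62  64  76  92  93  95  96  97  99 102 101 101  95  67  62  63  63  62  62  62  63
261   63  62  63  62  71
[... 2002 characters left out ...]
63  63  62  63  62  62  64  70  83  87  87  88  88  88  87  82  73  58  63  63  63  62  63  63
282   63  63  63  62  63  63  63  64  72  80  84  85  85  84  80  72  62  62  62  62  63  63  62  63
283   62  62  63  62  63  62  63  62  63  66  71  74  73  70  66  63  63  63  62  63  63  63  63  62
284   63  63  63  63  63  62  63  62  63  62  62  63  63  63  63  62  63  62  62  63  63  62  62  62
285   63  63  63  62  62  62  63  63  63  62  63  63  63  62  63  62  63  62  63  63  62  62  62  62
286   62  63  62  62  62  62  62  63  63  62  62  62  62  62  62  63  62  63  63  62  63  63  62  62
287   62  62  63  63  63  62  62  63  61  62  62  63  63  62  63  62  63  63  63  62  63  63  63  62
```

Emit:
{"api": "jog_arm", "payload": {"deltas": [[[0,0.1,0],[0.012,0.0,-0.04],1],[[0,0.2,0],[0.024,0.0,-0.08],1],[[0,0.297,0],[0.036,0.0,-0.12],1],[[0,0.297,0],[0.046,0.01,-0.155],1],[[0,0.297,0],[0.0507,0.015,-0.1704],1],[[0,0.297,0],[0.0507,0.015,-0.1704],1],[[0,0.297,0],[0.0507,0.015,-0.1704],1]]}}

```text
time: 0.73
eef_pos: [0.5036, -0.0507, 0.2154]
tcp_rot: [-0.421, 0.569, -0.568, 0.42]
contact_force: [0.2, -0.4, 0.1]
opening: 1.0
```

```bash
python3 - <<'E'
from plant import ctrl
import cv2,numpy as np
from h import *
c0=dict(np.load('side0.npz'));T0=Tw(c0)
ex=np.array([.9563,-.2924]);ey=np.array([.2924,.9563])
for p,z in [((288.4,265),.165),((296,269),.145)]:
    a=ray(c0,T0,*p,z)[:2];print('aerial',a,a@ex,a@ey)
s=ctrl.get_state();print(s['time'],s['eef_pos'],R.from_quat(s['tcp_rot']).as_matrix().round(4),s['qpos'])
for n in ["side","wrist"]:
    c=ctrl.read_camera(n); cv2.imwrite(f"pics/{n}1.png",c["pixels"]); np.savez(f"{n}1.npz",s=s,**c)
E
```

```text
aerial [ 0.46824799 -0.16585624] 0.4962819212632975 -0.021692612304039845
aerial [ 0.48330672 -0.16819229] 0.5113656413674952 -0.019523401012470108
0.7333 [ 0.50361023 -0.05069017  0.21539938] [[-2.937e-01 -1.600e-03  9.559e-01]
 [-9.559e-01  5.000e-04 -2.937e-01]
 [-0.000e+00 -1.000e+00 -1.600e-03]] [-3.01003953e-01 -7.60278574e-02  1.99995617e+00 -4.95636245e-06
  1.21928922e+00 -2.93052907e-03]
```

View pics/wrist1.png

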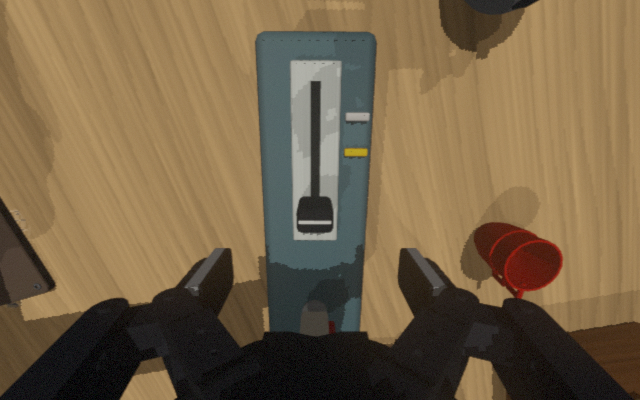

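View pics/side1.png

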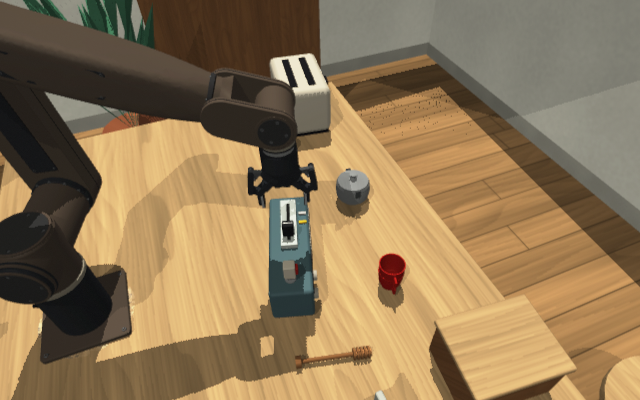

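```bash
cat > m.py <<'E'
import numpy as np,cv2
from h import *
ex=np.array([.9563,-.2924]);ey=np.array([.2924,.9563])
def meas(c,s):
    T=Tw(c,s);hsv=cv2.cvtColor(c['pixels'],cv2.COLOR_BGR2HSV);h,sa,v=[hsv[...,i].astype(int) for i in range(3)]
    for nm,mk,z in [('yellow',(h>20)&(h<34)&(sa>150)&(v>80),.116),('white',(sa<45)&(v>110),.116),('line',(sa<60)&(v>110),.1645)]:
        for ce,st in blob(mk):
            if st[4]>900 or st[4]<40 or not(250<ce[0]<385): continue
            a=ray(c,T,*ce,z)[:2];print(nm,ce,st[2:],a.round(4),'X,Y',(a@ex).round(4),(a@ey).round(4))
E
python3 - <<'E'
from m import *
d=np.load('wrist1.npz',allow_pickle=True);c=dict(d);meas(c,d['s'].item())
print(c['pixels'][205:235:2,300:332:2].sum(2)//3)
E
```

```text
yellow (np.float64(355.4), np.float64(151.6)) (np.int32(24), np.int32(9), np.int32(182)) [ 0.5495 -0.0175] X,Y 0.5306 0.1439
white (np.float64(357.4), np.float64(116.0)) (np.int32(24), np.int32(9), np.int32(210)) [0.5586 0.0102] X,Y 0.5312 0.1731
white (np.float64(314.0), np.float64(222.0)) (np.int32(33), np.int32(3), np.int32(99)) [ 0.4967 -0.0685] X,Y 0.495 0.0797
line (np.float64(357.4), np.float64(116.0)) (np.int32(24), np.int32(9), np.int32(210)) [0.5518 0.0117] X,Y 0.5242 0.1725
line (np.float64(314.0), np.float64(222.0)) (np.int32(33), np.int32(3), np.int32(99)) [ 0.5022 -0.0513] X,Y 0.4953 0.0978
[[ 34  35  39  39  42  39  31  38  37  40  38  37  39  35  35  41]
 [ 37  34  37  39  38  42  34  36  36  40  39  39  42  40  41  41]
 [ 42  38  41  38  39  40  41  39  41  42  45  36  37  43  38  36]
 [ 41  43  40  40  40  44  43  41  43  44  41  42  42  44  38  45]
 [ 41  43  43  40  41  39  43  40  44  45  48  42  45  43  45  42]
 [ 47  44  41  45  42  39  45  43  46  40  41  40  41  44  39  40]
 [ 42  43  40  46  40  41  41  37  45  42  43  42  45  44  44  39]
 [ 49  53  50  52  50  51  50  45  48  47  49  48  46  49  50  46]
 [171 172 172 171 171 172 171 160 161 161 159 160 161 160 159 145]
 [168 167 168 168 168 166 169 167 166 168 166 167 168 167 168 150]
 [ 46  46  48  44  49  49  47  47  45  47  46  46  48  48  45  41]
 [ 46  41  39  40  43  41  38  45  42  43  37  39  40  37  39  36]
 [ 43  45  41  44  45  43  39  41  38  41  42  39  39  35  39  36]
 [ 67  47  39  37  43  41  41  44  40  40  39  34  37  39  47  76]
 [167 149 107 114 131 106 106 119 111  95 103 112 137 160 160 164]]
```

Emit:
{"api": "jog_arm", "payload": {"deltas": [[[0,0,0],[0,0.03,0],0.7],[[0,0,0],[0,0.06,0],0.7],[[0,0,0],[0,0.08,0],0.7],[[0,0,0],[0,0.08,0],0.7],[[0,0,0],[0,0.08,0],0.0],[[0,0,0],[0,0.08,0],0],[[0,0,0],[0,0.08,0],0],[[0,0,0],[0,0.08,0],0],[[0,0,0],[0,0.08,0],0],[[0,0,0],[0,0.08,0],0]], "force": 20}}

```text
time: 1.67
eef_pos: [0.5044, -0.0501, 0.1385]
tcp_rot: [-0.421, 0.57, -0.567, 0.42]
contact_force: [-6.6, 2.6, 5.0]
opening: 0.324
```

```bash
python3 - <<'E'
from plant import ctrl
from m import *
s=ctrl.get_state();print(s['time'],s['eef_pos'],s['opening'],s['contact_force'])
c=ctrl.read_camera("wrist");cv2.imwrite("pics/wrist2.png",c["pixels"]);meas(c,s)
E
```

```text
1.6667 [ 0.50444389 -0.05005038  0.1385459 ] 0.323840622164591 [-6.64747385  2.57198963  4.98555017]
yellow (np.float64(373.8), np.float64(166.6)) (np.int32(34), np.int32(12), np.int32(387)) [ 0.5505 -0.0174] X,Y 0.5316 0.1443
white (np.float64(377.6), np.float64(115.1)) (np.int32(36), np.int32(13), np.int32(439)) [0.5595 0.0104] X,Y 0.532 0.1735
white (np.float64(314.3), np.float64(280.5)) (np.int32(52), np.int32(6), np.int32(271)) [ 0.4942 -0.0805] X,Y 0.4962 0.0675
line (np.float64(377.6), np.float64(115.1)) (np.int32(36), np.int32(13), np.int32(439)) [0.5496 0.0126] X,Y 0.5219 0.1728
line (np.float64(314.3), np.float64(280.5)) (np.int32(52), np.int32(6), np.int32(271)) [ 0.5034 -0.0516] X,Y 0.4965 0.0979
```

View pics/wrist2.png

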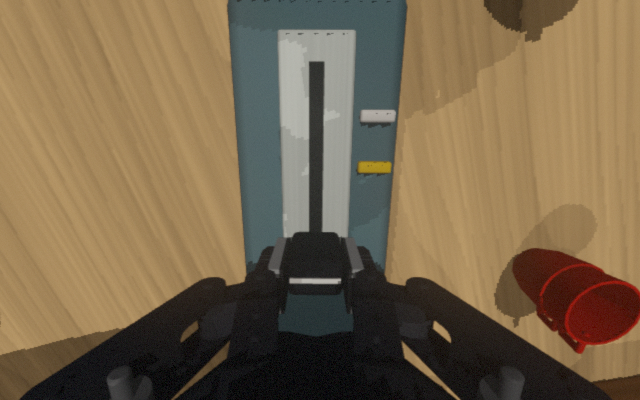

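Emit:
{"api": "jog_arm", "payload": {"deltas": [[[0,0,0],[-0.01,0,0],0],[[0,0,0],[-0.02,0,0],0],[[0,0,0],[-0.03,0,0],0],[[0,0,0],[-0.04,0,0],0],[[0,0,0],[-0.046,0,0],0],[[0,0,0],[-0.046,0,0],0],[[0,0,0],[-0.046,0,0],0]]}}

```text
time: 2.3
eef_pos: [0.5184, -0.0049, 0.1387]
tcp_rot: [-0.421, 0.569, -0.567, 0.421]
contact_force: [1.8, 1.6, -7.2]
opening: 0.318
```

```bash
cat > look.py <<'E'
import sys
from plant import ctrl
from m import *
k=sys.argv[1]
s=ctrl.get_state();print(s['time'],s['eef_pos'],R.from_quat(s['tcp_rot']).as_matrix()[:,2].round(4),s['opening'],s['contact_force'],s['qpos'].round(3))
c=ctrl.read_camera("wrist");cv2.imwrite(f"pics/wrist{k}.png",c["pixels"]);meas(c,s)
c=ctrl.read_camera("side");cv2.imwrite(f"pics/side{k}.png",cv2.resize(c["pixels"][175:325,245:405],None,fx=4,fy=4,interpolation=cv2.INTER_NEAREST));np.savez(f"side{k}.npz",**c)
E
python3 look.py 3
```

```text
2.3 [ 0.51842203 -0.00492084  0.13868765] [ 0.9565 -0.2917 -0.0031] 0.31799452626800906 [ 1.8262455   1.59978551 -7.2323911 ] [-2.060e-01  4.100e-02  2.035e+00  2.000e-03  1.069e+00  8.900e-02]
yellow (np.float64(369.4), np.float64(239.0)) (np.int32(32), np.int32(12), np.int32(333)) [ 0.5508 -0.0168] X,Y 0.5317 0.145
white (np.float64(372.6), np.float64(195.4)) (np.int32(32), np.int32(12), np.int32(371)) [0.5597 0.0107] X,Y 0.5321 0.1739
white (np.float64(315.9), np.float64(280.3)) (np.int32(51), np.int32(6), np.int32(281)) [ 0.5093 -0.0356] X,Y 0.4974 0.1149
line (np.float64(372.6), np.float64(195.4)) (np.int32(32), np.int32(12), np.int32(371)) [0.5537 0.026 ] X,Y 0.5219 0.1868
line (np.float64(315.9), np.float64(280.3)) (np.int32(51), np.int32(6), np.int32(281)) [ 0.5181 -0.0067] X,Y 0.4974 0.1451
```

View pics/wrist3.png

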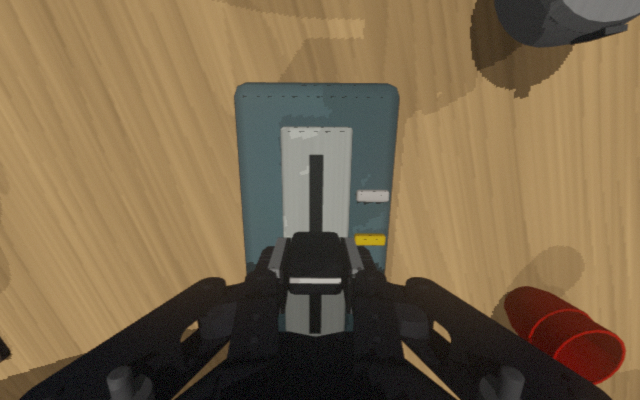

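View pics/side3.png

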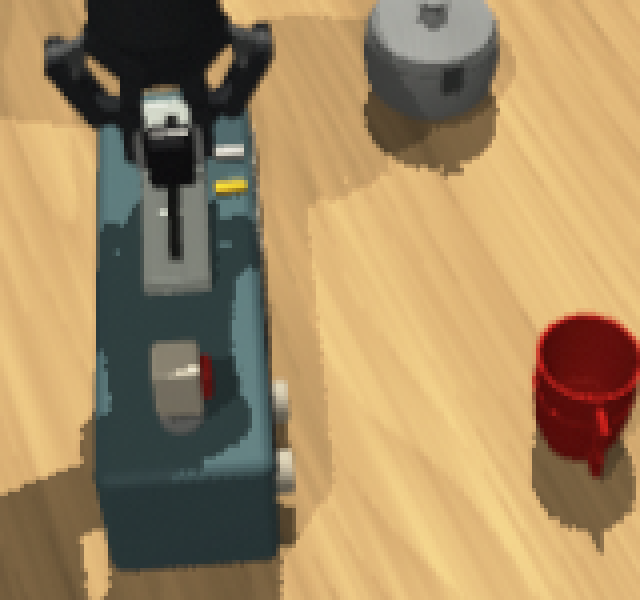

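```bash
python3 - <<'E'
from m import *
w=cv2.imread('pics/wrist3.png')
print('wrist yellow rows');
for r in range(230,248): print(r,w[r,360:380].mean(0).round())
for r in range(272,290): print(r,w[r,300:330].mean().round(), end=' ')
c=dict(np.load('side3.npz'));p=c['pixels'];T=Tw(c)
print('\nside yellow')
for r in range(215,228): print(r,p[r,300:306].mean(0).round())
print('side line')
for r in range(196,225): print(r,p[r,283:292].mean(1 if 0 else (1)).round().astype(int))
E
```

```text
wrist yellow rows
230 [90. 89. 75.]
231 [87. 87. 74.]
232 [83. 87. 77.]
233 [55. 90. 96.]
234 [ 32. 101. 123.]
235 [ 28. 113. 139.]
236 [ 28. 144. 174.]
237 [ 29. 155. 184.]
238 [ 28. 159. 184.]
239 [ 30. 152. 177.]
240 [ 29. 159. 185.]
241 [ 29. 159. 186.]
242 [ 28. 159. 186.]
243 [ 27. 157. 185.]
244 [ 34. 147. 175.]
245 [ 58. 106. 116.]
246 [84. 88. 78.]
247 [82. 82. 70.]
272 35.0 273 35.0 274 34.0 275 36.0 276 38.0 277 62.0 278 127.0 279 176.0 280 180.0 281 180.0 282 172.0 283 108.0 284 47.0 285 35.0 286 35.0 287 35.0 288 34.0 289 34.0 
side yellow
215 [81. 80. 63.]
216 [109. 107.  82.]
217 [111. 109.  83.]
218 [116. 115.  88.]
219 [109. 132. 119.]
220 [ 74. 188. 211.]
221 [ 51. 211. 238.]
222 [ 37. 149. 182.]
223 [ 59.  94. 100.]
224 [107. 107.  81.]
225 [127. 127.  96.]
226 [127. 127.  96.]
227 [128. 127.  96.]
side line
196 [58 62 77 76 76 61 58 22 23]
197 [105 109 122 118 115 102  95  39  23]
198 [122 122 123 120 114 115 102  63  23]
199 [125 139 141 142 148 161 137  92  23]
200 [190 203 203 202 195 210 192 155  72]
201 [227 227 226 223 210 212 210 203 151]
202 [209 209 208 208 210 212 211 210 198]
203 [210 209 206 189 169 172 186 211 199]
204 [210 209 201 138  33  57 140 211 199]
205 [194 192 182  99  33  50 122 180 166]
206 [132 130 123  63  30  36  67  92  69]
207 [ 87  90 101 108 141 141 143 154 144]
208 [121 126 136 133 170 171 172 186 172]
209 [87 92 88 49 50 48 39 36 16]
210 [33 35 36 36 37 38 37 34 19]
211 [32 32 33 32 32 31 29 27 22]
212 [25 23 22 21 18 20 19 17 16]
213 [14 13 13 15 13 13 13 14 14]
214 [14 14 14 14 14 14 14 14 13]
215 [16 14 13 14 15 14 14 15 13]
216 [14 13 14 14 16 15 13 14 13]
217 [16 14 15 14 13 14 15 14 13]
218 [15 13 15 13 13 14 13 14 14]
219 [14 16 14 15 16 12 14 13 13]
220 [14 14 14 13 14 13 15 15 16]
221 [60 35 43 32 15 15 29 69 83]
222 [109  91  94  84  20  19  44 106 127]
223 [128 127 125 118  20  20  45 105 127]
224 [129 126 125 117  20  20  44 104 127]
```

```bash
python3 - <<'E'
from m import *
c=dict(np.load('side3.npz'));T=Tw(c)
for u,v,z in [(287.5,207.7,.1645),(302.5,220.6,.116),(302.5,221.6,.116)]:
    a=ray(c,T,u,v,z)[:2];print(a,a@ex,a@ey)
E
```

```text
[ 0.52055271 -0.00477762] 0.49920152825413083 0.1476407717745193
[ 0.55201914 -0.01664697] 0.5327634787105007 0.14549089909090607
[ 0.55087876 -0.01977335] 0.5325870867641888 0.14216769939392543
```

Emit:
{"api": "jog_arm", "payload": {"deltas": [[[0,0,0],[0.0015,0,0],0],[[0,0,0],[0.0015,0,0],0],[[0,0,0],[0.0015,0,0],0]]}}

```text
time: 2.65
eef_pos: [0.5177, -0.0072, 0.1387]
tcp_rot: [-0.421, 0.57, -0.567, 0.42]
contact_force: [1.1, 0.6, -6.1]
opening: 0.321
```

```bash
python3 look.py 4; python3 - <<'E'
import cv2
w=cv2.imread('pics/wrist4.png')
for r in range(226,250): print(r,w[r,362:378].mean(0).round()[2],end=' ')
print()
for r in range(272,290): print(r,w[r,300:330].mean().round(), end=' ')
E
```

```text
2.65 [ 0.51769125 -0.00723066  0.13866104] [ 0.9561 -0.2929 -0.0033] 0.32149467967004486 [ 1.0892089   0.56635544 -6.07575214] [-2.110e-01  3.900e-02  2.036e+00  2.000e-03  1.069e+00  8.500e-02]
yellow (np.float64(369.6), np.float64(235.6)) (np.int32(32), np.int32(12), np.int32(364)) [ 0.5508 -0.0169] X,Y 0.5317 0.1448
white (np.float64(372.6), np.float64(191.5)) (np.int32(33), np.int32(12), np.int32(381)) [0.5595 0.0107] X,Y 0.5319 0.1739
white (np.float64(315.5), np.float64(280.3)) (np.int32(51), np.int32(6), np.int32(280)) [ 0.5083 -0.0378] X,Y 0.4971 0.1125
line (np.float64(372.6), np.float64(191.5)) (np.int32(33), np.int32(12), np.int32(381)) [0.5535 0.0254] X,Y 0.5218 0.1861
line (np.float64(315.5), np.float64(280.3)) (np.int32(51), np.int32(6), np.int32(280)) [ 0.5172 -0.0089] X,Y 0.4972 0.1427
226 73.0 227 74.0 228 75.0 229 86.0 230 120.0 231 129.0 232 151.0 233 179.0 234 185.0 235 183.0 236 184.0 237 186.0 238 186.0 239 186.0 240 183.0 241 159.0 242 93.0 243 79.0 244 80.0 245 79.0 246 76.0 247 73.0 248 69.0 249 67.0 
272 34.0 273 36.0 274 35.0 275 36.0 276 38.0 277 61.0 278 125.0 279 175.0 280 180.0 281 180.0 282 172.0 283 111.0 284 48.0 285 34.0 286 35.0 287 34.0 288 33.0 289 34.0
```

Emit:
{"api": "jog_arm", "payload": {"deltas": [[[0,0,0],[-0.0008,0,0],0],[[0,0,0],[-0.0008,0,0],0],[[0,0,0],[-0.0008,0,0],0]]}}

```text
time: 3.0
eef_pos: [0.5178, -0.007, 0.1386]
tcp_rot: [-0.421, 0.569, -0.567, 0.42]
contact_force: [0.1, -2.0, -6.1]
opening: 0.324
```

```bash
python3 look.py 5; python3 - <<'E'
from m import *
w=cv2.imread('pics/wrist5.png')
for r in range(226,250): print(r,w[r,362:378].mean(0).round()[2],end=' ')
c=dict(np.load('side5.npz'));p=c['pixels'];
print('\nside line')
for r in range(203,214): print(r,p[r,283:292].mean(1).round().astype(int))
E
```

```text
3.0 [ 0.51776666 -0.00699953  0.13864733] [ 0.9562 -0.2927 -0.0035] 0.3239809153525922 [ 0.12022225 -1.98113266 -6.10641522] [-0.21   0.04   2.036  0.     1.069  0.087]
yellow (np.float64(369.6), np.float64(235.9)) (np.int32(32), np.int32(12), np.int32(345)) [ 0.5508 -0.0169] X,Y 0.5317 0.1449
white (np.float64(372.4), np.float64(191.8)) (np.int32(33), np.int32(12), np.int32(363)) [0.5594 0.0108] X,Y 0.5318 0.1739
white (np.float64(314.0), np.float64(280.5)) (np.int32(50), np.int32(6), np.int32(279)) [ 0.5073 -0.0375] X,Y 0.4961 0.1125
line (np.float64(372.4), np.float64(191.8)) (np.int32(33), np.int32(12), np.int32(363)) [0.5534 0.0256] X,Y 0.5218 0.1863
line (np.float64(314.0), np.float64(280.5)) (np.int32(50), np.int32(6), np.int32(279)) [ 0.5166 -0.0086] X,Y 0.4965 0.1429
226 75.0 227 74.0 228 74.0 229 82.0 230 109.0 231 127.0 232 144.0 233 178.0 234 186.0 235 185.0 236 182.0 237 186.0 238 186.0 239 186.0 240 184.0 241 168.0 242 108.0 243 83.0 244 80.0 245 80.0 246 76.0 247 72.0 248 70.0 249 67.0 
side line
203 [209 208 206 189 168 172 186 210 199]
204 [211 209 202 138  32  57 140 211 199]
205 [211 209 198 113  33  58 140 209 186]
206 [180 172 162  91  33  47 112 164 131]
207 [ 92  59  56  37  62  63  71 101  96]
208 [135 154 149 118 132 130 123 137 118]
209 [163 185 179 138 138 137 120  90  58]
210 [34 35 36 37 37 38 38 37 30]
211 [35 35 36 36 36 36 36 32 20]
212 [31 30 28 27 27 26 25 22 19]
213 [18 17 15 15 14 14 15 12 15]
```

Emit:
{"api": "jog_arm", "payload": {"deltas": [[[0,0,0],[-0.001,0,0],0],[[0,0,0],[-0.001,0,0],0],[[0,0,0],[-0.001,0,0],0],[[0,0,0],[-0.001,0,0],0.6],[[0,0,0],[-0.001,0,0],0.6],[[0,0,0],[-0.001,0,0],0.6],[[0,0,0],[-0.001,-0.03,0],0.6],[[0,0,0],[0.02,-0.06,0],0.8],[[0,0,0],[0.06,-0.08,0],1]]}}

```text
time: 3.85
eef_pos: [0.5032, -0.0605, 0.2213]
tcp_rot: [0.421, -0.567, 0.568, -0.423]
contact_force: [0.4, -1.0, 0.5]
opening: 0.864
```

Emit:
{"api": "jog_arm", "payload": {"deltas": [[[0,0,0],[0.01,-0.005,0],1],[[0,0,0],[0.01,-0.005,0],1],[[0,0,0],[0.01,-0.005,0],1]]}}

```text
time: 4.1
eef_pos: [0.5006, -0.0701, 0.227]
tcp_rot: [0.42, -0.567, 0.568, -0.423]
contact_force: [-0.4, 0.2, -0.6]
opening: 1.005
```

```bash
python3 look.py 6
```

```text
4.1 [ 0.50063445 -0.07011733  0.2270156 ] [ 0.9571 -0.2896  0.0038] 1.0053686920230858 [-0.38123228  0.24898848 -0.60748037] [-0.341 -0.092  1.993  0.003  1.237 -0.049]
yellow (np.float64(352.1), np.float64(128.5)) (np.int32(23), np.int32(8), np.int32(178)) [ 0.5506 -0.0181] X,Y 0.5318 0.1437
white (np.float64(353.8), np.float64(92.4)) (np.int32(23), np.int32(10), np.int32(191)) [0.5595 0.0103] X,Y 0.5321 0.1734
white (np.float64(313.2), np.float64(129.4)) (np.int32(35), np.int32(4), np.int32(125)) [ 0.5176 -0.0089] X,Y 0.4976 0.1429
line (np.float64(353.8), np.float64(92.4)) (np.int32(23), np.int32(10), np.int32(191)) [0.5521 0.0079] X,Y 0.5256 0.169
line (np.float64(313.2), np.float64(129.4)) (np.int32(35), np.int32(4), np.int32(125)) [ 0.5182 -0.0076] X,Y 0.4977 0.1443
```

View pics/wrist6.png

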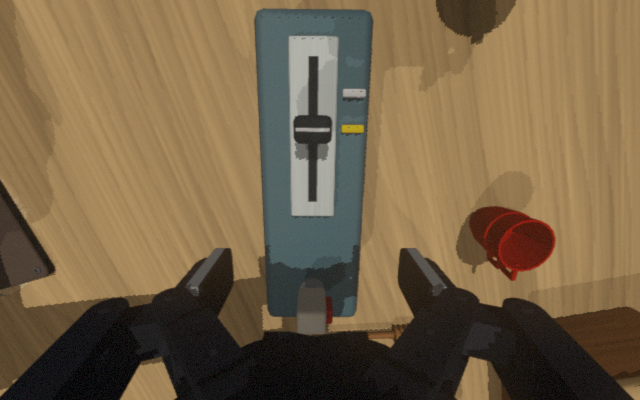

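View pics/side6.png

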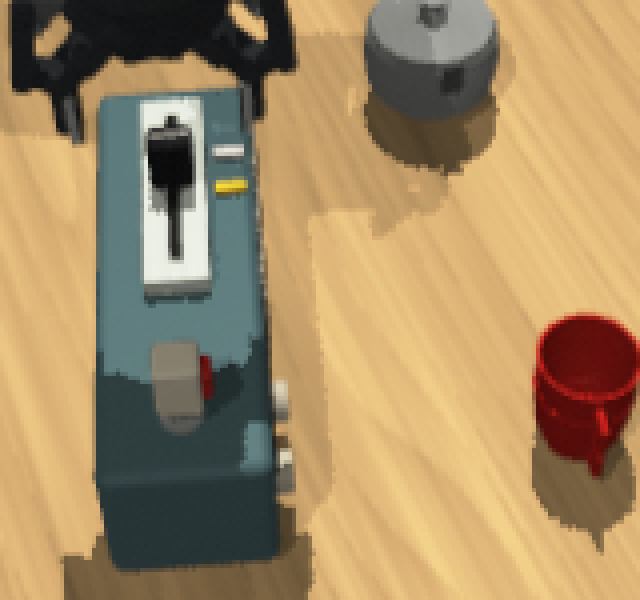

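Emit:
{"api": "jog_arm", "payload": {"deltas": [[[0,0,0],[0.03,0,-0.001],1],[[0,0,0],[0.06,0,-0.002],1],[[0,0,0],[0.09,0,-0.003],1],[[0,0,0],[0.1018,0,-0.003],1],[[0,0,0],[0.1018,0,-0.003],1],[[0,0,0],[0.1018,0,-0.003],1]]}}

```text
time: 4.7
eef_pos: [0.4675, -0.1648, 0.2236]
tcp_rot: [-0.421, 0.569, -0.566, 0.422]
contact_force: [0.1, -0.1, -0.2]
opening: 1.002
```

```bash
python3 look.py 7
```

```text
4.7 [ 0.46748806 -0.16480707  0.22361461] [ 0.9575 -0.2883 -0.0022] 1.0022033362684466 [ 0.09870495 -0.1178672  -0.16416659] [-0.546 -0.108  2.014  0.004  1.239 -0.254]
```

View pics/wrist7.png

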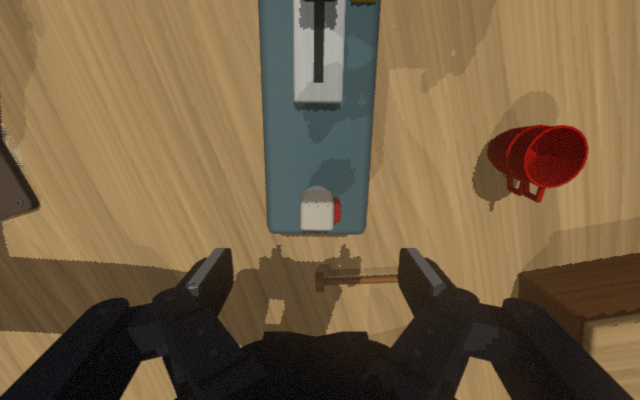

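View pics/side7.png

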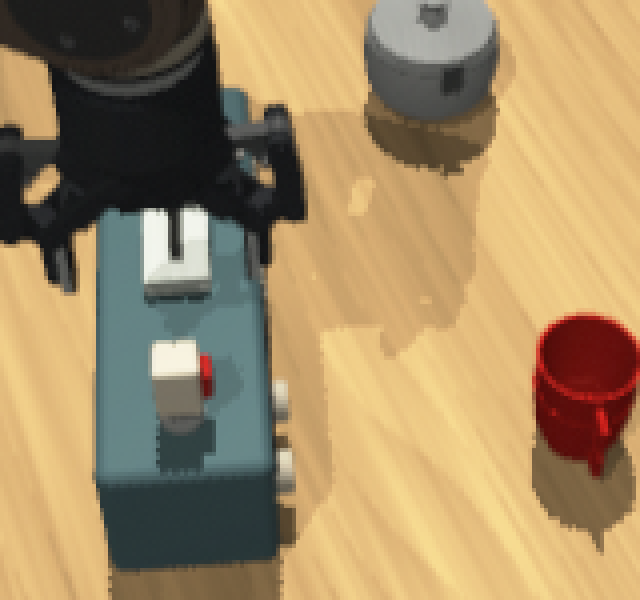

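```bash
python3 - <<'E'
from m import *
from plant import ctrl
w=cv2.imread('pics/wrist7.png')
cv2.imwrite('pics/w7z.png',cv2.resize(w[175:245,280:360],None,fx=8,fy=8,interpolation=cv2.INTER_NEAREST))
E
```

```text
(no output)
```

View pics/w7z.png

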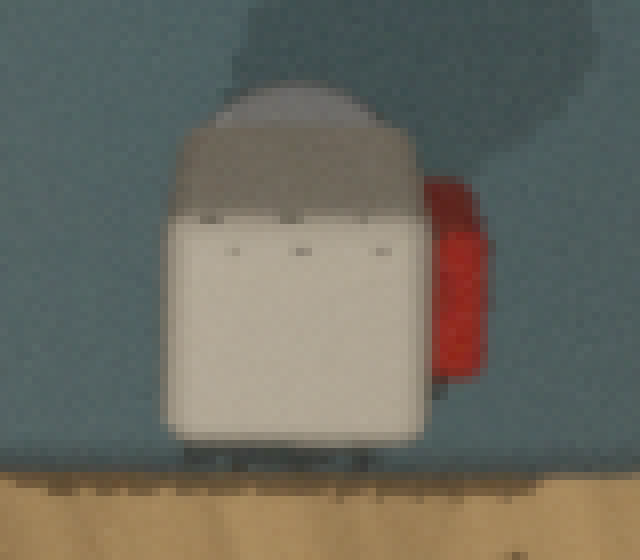

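```bash
python3 - <<'E'
from m import *
from plant import ctrl
s=ctrl.get_state();d=np.load('wrist1.npz',allow_pickle=True);c=dict(d)
T=Tw(c,s);a=ray(c,T,316.8,215.4,.165);print(a,a[:2]@ex,a[:2]@ey)
for u,v in[(300.1,201.4),(333.5,201.4),(300.1,229.5)]: print(ray(c,T,u,v,.165))
p=s['eef_pos'];M=R.from_quat(s['tcp_rot']).as_matrix();print('tool delta',M.T@(a-p), M.round(4))
E
```

```text
[ 0.46919977 -0.1630475   0.165     ] 0.4963708252972585 -0.018728310791829374
[ 0.46034427 -0.14880092  0.165     ]
[ 0.48439664 -0.15599781  0.165     ]
[ 0.45352523 -0.17038628  0.165     ]
tool delta [-0.00136243  0.05907799  0.0010563 ] [[-2.865e-01 -3.000e-04  9.581e-01]
 [-9.581e-01  3.800e-03 -2.865e-01]
 [-3.600e-03 -1.000e+00 -1.400e-03]]
```

Emit:
{"api": "jog_arm", "payload": {"deltas": [[[0,0,0],[-0.0005,0.03,0.0015],0.8],[[0,0,0],[-0.0005,0.06,0.0015],0.8],[[0,0,0],[-0.0005,0.085,0.0015],0.8],[[0,0,0],[-0.0005,0.097,0.0015],0.8],[[0,0,0],[-0.0005,0.097,0.0015],0.8],[[0,0,0],[-0.0005,0.097,0.0015],0.8]]}}

```text
time: 5.3
eef_pos: [0.4696, -0.1632, 0.1271]
tcp_rot: [-0.422, 0.568, -0.565, 0.423]
contact_force: [-0.1, -1.2, 0.7]
opening: 0.801
```

```bash
python3 look.py 8
```

```text
5.3 [ 0.46964019 -0.16315959  0.12714405] [ 0.9584 -0.2854 -0.0021] 0.8013951436886506 [-0.09297612 -1.15981396  0.68350598] [-0.54   0.008  2.092  0.004  1.045 -0.253]
```

View pics/wrist8.png

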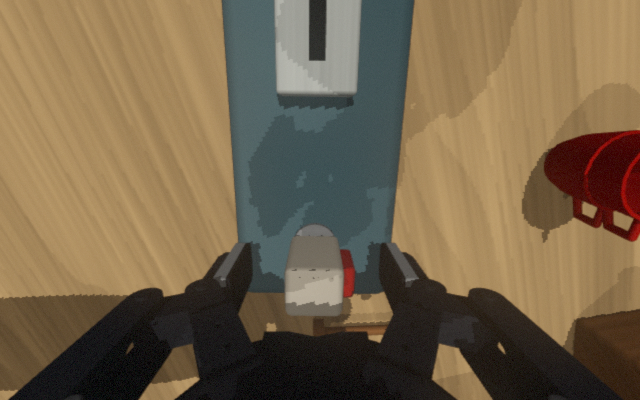

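View pics/side8.png

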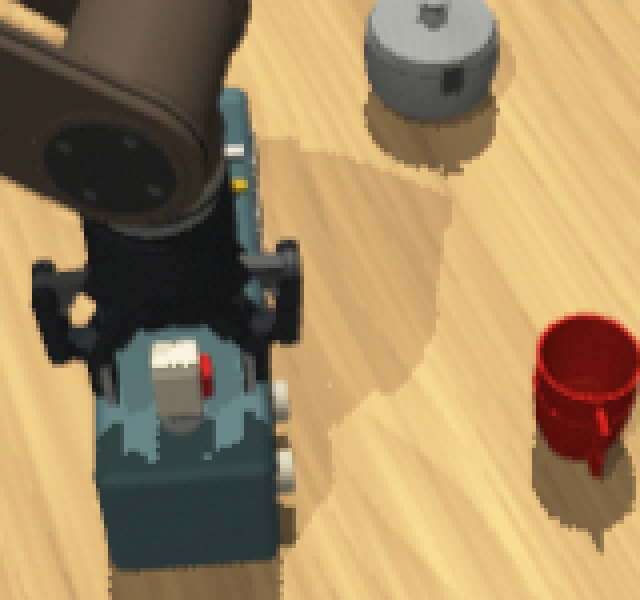

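```bash
python3 - <<'E'
from m import *
from plant import ctrl
s=ctrl.get_state();d=np.load('wrist1.npz',allow_pickle=True);c=dict(d)
w=cv2.imread('pics/wrist8.png');cv2.imwrite('pics/w8z.png',cv2.resize(w[215:335,210:430],None,fx=3.6,fy=3.6,interpolation=cv2.INTER_NEAREST))
T=Tw(c,s);M=R.from_quat(s['tcp_rot']).as_matrix()
for p in [(0,-.038,0),(.012,-.038,.013),(-.012,-.038,-.013)]: print(proj(c,T,s['eef_pos']+M@np.array(p)))
E
```

```text
(np.float64(315.64696351644494), np.float64(292.27481200806676))
(np.float64(345.00098237461674), np.float64(315.80684050264074))
(np.float64(284.60819990839025), np.float64(267.392186116527))
```

View pics/w8z.png

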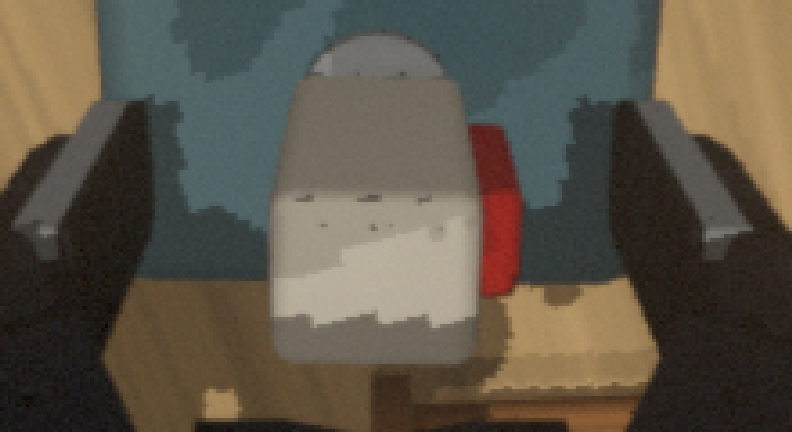

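Emit:
{"api": "jog_arm", "payload": {"deltas": [[[0,0,0],[0,0,0],0],[[0,0,0],[0,0,0],0],[[0,0,0],[0,0,0],0],[[0,0,0],[0,0,0],0],[[0,0,0],[0,0,0],0],[[0,0,0],[0,0,0],0],[[0,0,0],[0,0,0],0],[[0,0,0],[0,0,0],0]], "force": 50}}

```text
time: 6.07
eef_pos: [0.4695, -0.164, 0.1309]
tcp_rot: [-0.422, 0.568, -0.566, 0.423]
contact_force: [-8.6, 2.4, 10.2]
opening: 0.306
```

```bash
python3 look.py 9
```

```text
6.0667 [ 0.46948588 -0.16401593  0.13089293] [ 0.9582 -0.2861 -0.0027] 0.3057938773575496 [-8.62284428  2.37806972 10.21507761] [-5.410e-01  4.000e-03  2.089e+00  2.000e-03  1.052e+00 -2.520e-01]
white (np.float64(314.3), np.float64(226.8)) (np.int32(27), np.int32(11), np.int32(106)) [ 0.4715 -0.1548] X,Y 0.4961 -0.0101
line (np.float64(314.3), np.float64(226.8)) (np.int32(27), np.int32(11), np.int32(106)) [ 0.4772 -0.1367] X,Y 0.4963 0.0088
```

View pics/wrist9.png

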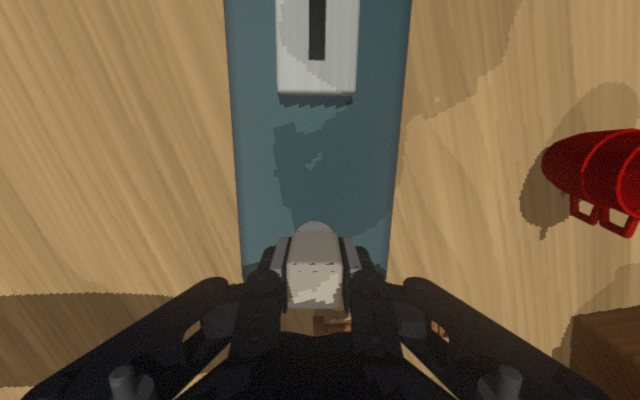

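Emit:
{"api": "jog_arm", "payload": {"deltas": [[[0,0,0],[0,-0.008,0],0],[[0,0,0],[0,-0.016,0],0],[[0,0,0],[0,-0.024,0],0],[[0,0,0],[0,-0.03,0],0],[[0,0,0],[0,-0.03,0],0]]}}

```text
time: 6.58
eef_pos: [0.4695, -0.164, 0.1621]
tcp_rot: [-0.422, 0.568, -0.566, 0.423]
contact_force: [-2.2, -0.3, -2.7]
opening: 0.3
```

```bash
python3 look.py 10; python3 -c "
from m import *
from plant import ctrl
s=ctrl.get_state();print(R.from_quat(s['tcp_rot']).as_matrix().round(4))"
```

```text
6.5833 [ 0.46948575 -0.16403834  0.1620746 ] [ 0.9582 -0.2862 -0.0029] 0.3003218261240861 [-2.20124603 -0.26917735 -2.66743956] [-5.410e-01 -3.800e-02  2.066e+00  2.000e-03  1.116e+00 -2.520e-01]
white (np.float64(305.2), np.float64(217.8)) (np.int32(21), np.int32(26), np.int32(265)) [ 0.4635 -0.1579] X,Y 0.4895 -0.0155
white (np.float64(327.2), np.float64(224.4)) (np.int32(10), np.int32(17), np.int32(126)) [ 0.4772 -0.1672] X,Y 0.5053 -0.0204
line (np.float64(305.2), np.float64(217.8)) (np.int32(21), np.int32(26), np.int32(265)) [ 0.4703 -0.1421] X,Y 0.4913 0.0017
line (np.float64(327.2), np.float64(224.4)) (np.int32(10), np.int32(17), np.int32(126)) [ 0.4805 -0.149 ] X,Y 0.5031 -0.002
[[-0.2862 -0.0018  0.9582]
 [-0.9582  0.0034 -0.2862]
 [-0.0028 -1.     -0.0027]]
```

View pics/side10.png

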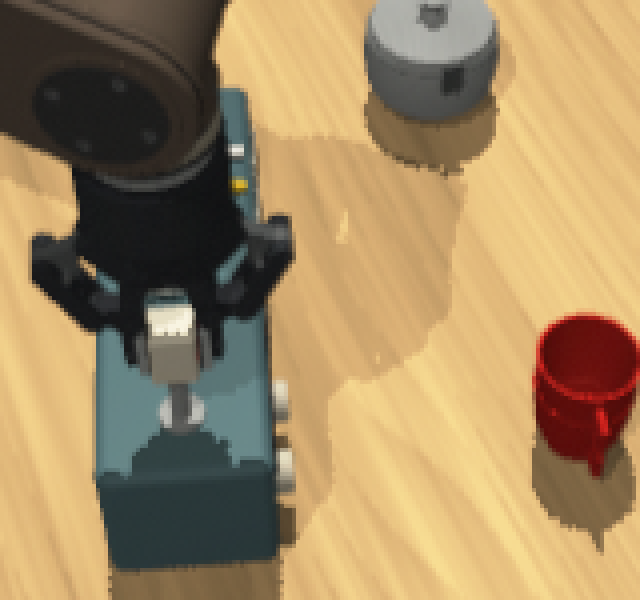

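View pics/wrist10.png

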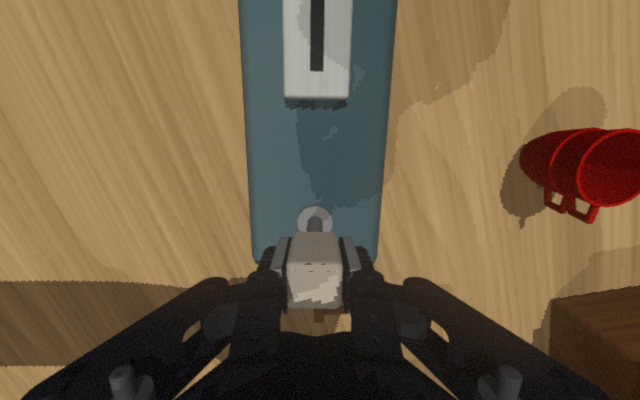

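Emit:
{"api": "jog_arm", "payload": {"deltas": [[[0,0,0],[0,-0.01,0],0],[[0,0,0],[0,-0.02,0],0],[[0,0,0],[0,-0.03,0],0],[[0,0,0],[0,-0.04,0],0],[[0,0,0],[0,-0.05,0],0],[[0,0,0],[0,-0.06,0],0],[[0,0,0],[0,-0.07,0],0],[[0,0,0],[0,-0.078,0],0],[[0,0,0],[0,-0.083,0],0],[[0,0,0],[0,-0.083,0],0]]}}

```text
time: 7.52
eef_pos: [0.4695, -0.1641, 0.2451]
tcp_rot: [-0.422, 0.568, -0.566, 0.423]
contact_force: [0.8, 1.4, -6.6]
opening: 0.301
```

Emit:
{"api": "jog_arm", "payload": {"deltas": [[[0,0,0],[0,-0.003,0],0],[[0,0,0],[0,-0.005,0],0],[[0,0,0],[0,-0.005,0],0]]}}

```text
time: 7.77
eef_pos: [0.4695, -0.1641, 0.2503]
tcp_rot: [-0.422, 0.569, -0.565, 0.423]
contact_force: [0.2, 0.4, -7.6]
opening: 0.302
```

```bash
python3 look.py 11
```

```text
7.7667 [ 0.46947776 -0.16405811  0.25034103] [ 0.9582 -0.2861 -0.0031] 0.302133802797532 [ 0.2417567   0.43739103 -7.56063515] [-0.542 -0.127  1.981  0.002  1.291 -0.252]
yellow (np.float64(357.8), np.float64(10.0)) (np.int32(23), np.int32(9), np.int32(203)) [ 0.5507 -0.0186] X,Y 0.5321 0.1432
white (np.float64(313.8), np.float64(189.1)) (np.int32(25), np.int32(18), np.int32(134)) [ 0.4687 -0.1596] X,Y 0.4949 -0.0156
line (np.float64(313.8), np.float64(189.1)) (np.int32(25), np.int32(18), np.int32(134)) [ 0.4724 -0.1486] X,Y 0.4952 -0.0039
```

View pics/side11.png

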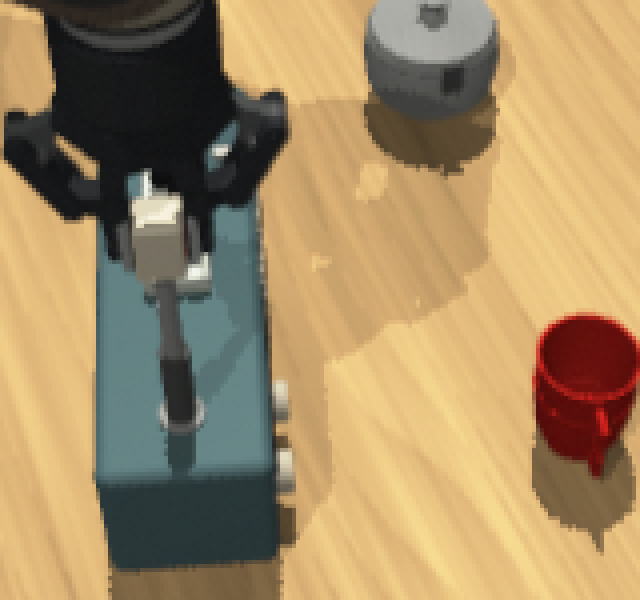

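View pics/wrist11.png

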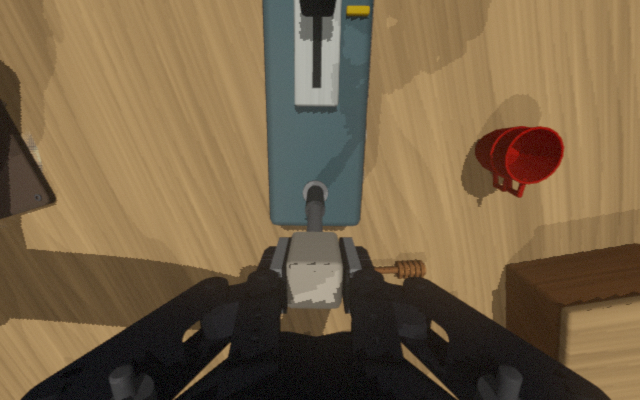

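Emit:
{"api": "jog_arm", "payload": {"deltas": [[[0,0,0],[0,-0.002,0],0],[[0,0,0],[0,-0.003,0],0],[[0,0,0],[0,-0.003,0],0]]}}

```text
time: 8.12
eef_pos: [0.4693, -0.164, 0.2513]
tcp_rot: [-0.422, 0.569, -0.565, 0.423]
contact_force: [4.4, -0.4, -15.1]
opening: 0.301
```

Emit:
{"api": "jog_arm", "payload": {"deltas": [[[0,0,0],[0,-0.002,0],0],[[0,0,0],[0,-0.002,0],0],[[0,0,0],[0,-0.002,0],0],[[0,0,0],[0,-0.002,0],0],[[0,0,0],[0,-0.002,0],0]]}}

```text
time: 8.53
eef_pos: [0.4693, -0.1639, 0.2513]
tcp_rot: [-0.422, 0.569, -0.565, 0.423]
contact_force: [5.0, -1.2, -18.5]
opening: 0.304
```

```bash
python3 look.py 12; python3 - <<'E'
from m import *
w=cv2.imread('pics/wrist12.png');cv2.imwrite('pics/w12z.png',cv2.resize(w[0:320,230:400],None,fx=1.8*1,fy=1.8,interpolation=cv2.INTER_NEAREST))
from plant import ctrl
c=ctrl.read_camera('scene');cv2.imwrite('pics/scene12.png',cv2.resize(c['pixels'][90:290,230:430],None,fx=3,fy=3,interpolation=cv2.INTER_NEAREST));np.savez('scene12.npz',**c)
E
```

```text
8.5333 [ 0.46926101 -0.16392276  0.25134538] [ 0.9581 -0.2863 -0.0044] 0.30411447977780126 [  4.96739094  -1.17303174 -18.47955345] [-0.542 -0.127  1.98   0.003  1.294 -0.252]
yellow (np.float64(358.0), np.float64(10.5)) (np.int32(23), np.int32(10), np.int32(218)) [ 0.5507 -0.0185] X,Y 0.532 0.1433
white (np.float64(313.5), np.float64(188.9)) (np.int32(25), np.int32(19), np.int32(122)) [ 0.4681 -0.1593] X,Y 0.4942 -0.0155
line (np.float64(313.5), np.float64(188.9)) (np.int32(25), np.int32(19), np.int32(122)) [ 0.4719 -0.1483] X,Y 0.4946 -0.0039
```

View pics/w12z.png

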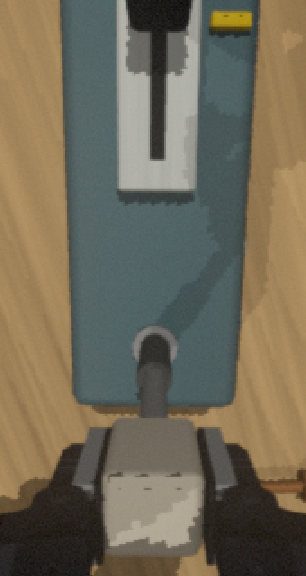

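View pics/scene12.png

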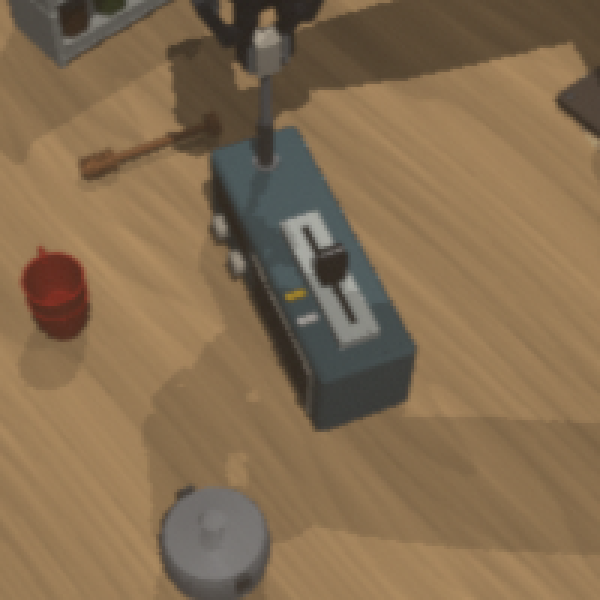

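View pics/side12.png

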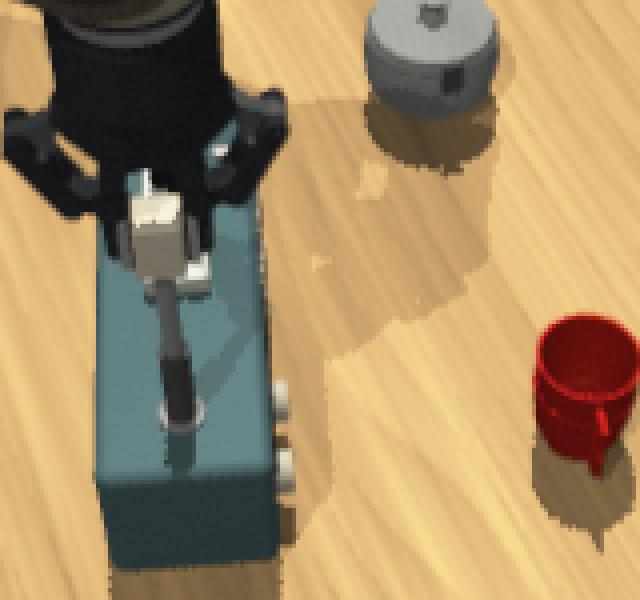

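```bash
python3 - <<'E'
from m import *
c=dict(np.load('scene12.npz'));p=c['pixels'];T=Tw(c)
cv2.imwrite('pics/sc12z.png',cv2.resize(p[160:205,315:365],None,fx=12,fy=12,interpolation=cv2.INTER_NEAREST))
c6=dict(np.load('side6.npz'));q=c6['pixels']
print('side6 line');
for r in range(203,213): print(r,q[r,283:292].mean(1).round().astype(int))
E
```

```text
side6 line
203 [233 232 231 218 195 199 215 233 233]
204 [234 232 227 160  37  67 162 234 232]
205 [234 233 224 112  33  58 139 207 214]
206 [196 194 181  63  31  38  71 100 139]
207 [ 54  54  61  85  86  86  92 118 115]
208 [111 110 104 118 123 121 114 144 134]
209 [116 115 100  81  92  87  49  43  41]
210 [29 29 31 32 35 34 35 33 31]
211 [28 27 27 29 31 26 26 26 23]
212 [21 20 18 19 19 18 16 16 14]
```

View pics/sc12z.png

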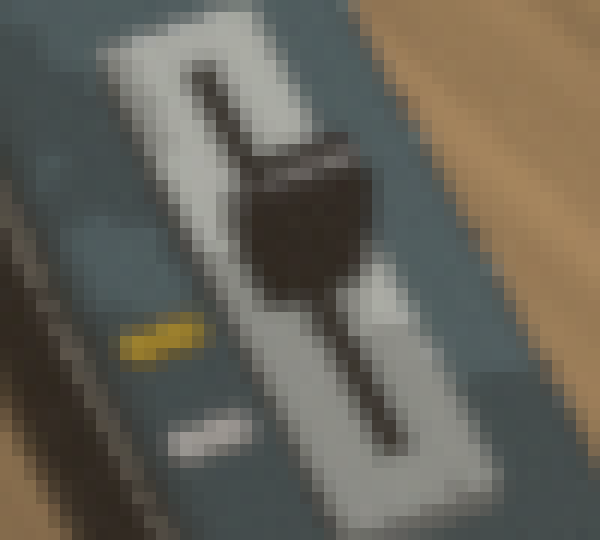

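```bash
python3 - <<'E'
from m import *
c=dict(np.load('scene12.npz'));T=Tw(c)
for n,x,y,z in [('line',310,170,.1645),('yel',163,340,.116),('yeltop',163,334,.116),('white',211,440,.116)]:
    a=ray(c,T,315+x/12-.5,160+y/12-.5,z)[:2];print(n,a,a@ex,a@ey)
E
```

```text
line [ 0.5193335  -0.00769401] 0.4988883513787343 0.14449533551707713
yel [ 0.55376353 -0.01773117] 0.5347486537329454 0.1449641350965706
yeltop [ 0.55267364 -0.01904143] 0.5340895139768387 0.14339245622171587
white [0.56306077 0.01086135] 0.5352791518267697 0.17502567670295374
```

```bash
python3 -c "
from plant import ctrl
s=ctrl.get_state();print(s['time'],s['eef_pos'],s['opening'],s['contact_force'])
print(ctrl.sign_off())"
```

```text
8.6833 [ 0.46924237 -0.16393087  0.2513065 ] 0.30124912063524517 [  5.06978916  -1.8120333  -17.57714187]
the job is handed in; nothing more can be done
None
```

I slid the tuner onto the yellow marker, then took the aerial's grip across the button and pulled it straight up to its second stop. I handed the job in at 8.7 s, still holding it there. No verdict was reported.

**Tuner:** it seems to sit slightly past the marker's centre, by less than 1 mm. After I let go, the wrist view put its line 0.6 mm towards the white marker and the side view about 0.9 mm. The scene view's offset, from −0.5 to +1.1 mm, depends on where I take the tab's edge. While I was adjusting it, the wrist and side views differed by up to 1.3 mm, so I went by the wrist view taken from almost straight above.

**Aerial:** the gripper rose 120.4 mm with the grip (120 mm expected). It stopped dead there as the pull rose from about 7.5 N to 18 N, and the pictures show both sections out.

**Button:** I judged it pressed in two ways, as I had no direct reading. The gripper stayed at about 26 mm open under 50 N, against 32 mm across the grip with the button out, and the aerial came free.

**Other things:** the sugar bowl, cups and honey dipper look undisturbed in the last pictures. I did not check the milk jug again, but the arm never went near it.

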